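Scan the spray can back into the workshop

TASK

The small red spray can lies in its wooden cradle: stand it upright on the black rubber mat and let go of it there. Then take it again and set it gently, upright and centred, on the reader's round metal plate with its white code patch squarely facing the reader's window, let go, and press the reader's green button fully down to scan it, leaving the can standing as it was scanned. Do not disturb the two blue magnets and the blue can.

Things in the scene. Friction and masses are not known exactly. Their poses are not given: they have to be found in the camera images.
- can: small red spray can, 0.12 to 0.24 kg: cylinder 50 mm in diameter from the bottom to 95 mm, then a black cap 43 mm in diameter up to 120 mm. Origin: centre of its bottom; z along its axis towards the cap; +x towards the middle of its code patch. A white bar on top of the cap points from the centre to the patch's side. At the start it lies in the cradle, patch up
- mark (a point): middle of the white code patch with black bars (32 mm round the can, 46 mm high): on the red can's surface, 25 mm from its axis on its +x side, 50 mm above its bottom
- cradle: fixed wooden cradle: plank 130 x 90 x 12 mm with two V saddles, 14 mm thick, 62 mm wide, 46 mm high, centred 37 mm either side of the middle along x. Origin: centre of its underside, x along the can. The can's axis lies 55 mm above the bench, its bottom at x = +47 mm, its cap to -x; between the saddles it is free all round, 18 mm above the plank
- mat: fixed black rubber mat, 150 x 150 x 4 mm, flat on the bench; origin: centre of its underside
- reader: fixed yellow code reader: block 70 x 90 x 85 mm (x, y, z), origin at the centre of its underside; its window is on the -x face, and in front of that face is a round aluminium plate, 76 mm in diameter and 12 mm high, centred at x = -110 mm. A can facing the window squarely has its +x along the reader's +x
- plate (a point): centre of the top of the reader's round plate, 12 mm above the bench
- window (a point): middle of the reader's red window, on the -x face of the block, 54 mm above the bench
- scan_button (a joint): push button on top of the reader's block: 0 when out, 0.006 (m) when fully down, which takes 5 N; it springs back
- scan_button_top (a point): centre of the top of the green button, 30 mm in diameter; it is pressed straight down
- magnet_a: blue welding magnet lying flat, about 105 x 57 x 18 mm; origin: centre of its underside; leave alone
- magnet_b: a second blue welding magnet, the same; leave alone
- blue_can: blue and white can standing upright, 56 mm in diameter, 125 mm high; origin: centre of its underside; leave alone
Mind the look-alikes: they are no part of the job. Several things look just like the mat: the one meant starts farthest to the robot's right.

How it is judged:
By the outcome, as a careful person would: the job done as asked, in the order asked, and still so for the second after the job is handed in, with the robot touching nothing.
It also fails if it takes over 64 s, if anything falls off the work surface, if the arm or the gripper's body presses on something with over 40 N, if the wrist force passes 120 N, or if a joint passes its speed limit or range.

ROBOT

A 6-joint arm with a two-finger parallel gripper is mounted at the origin on the work surface. World frame = base frame: x ahead of the robot, y to its left, z up, the work surface at z = 0. Lengths are in m, angles in rad, forces in N, time in s.
With the tool pointing down it reaches from about 0.25 to 0.775 m from the base axis. Payload 4 kg.
Tool frame: the origin (TCP) lies midway between the tips of the shut fingers; the grasp point (between the pads) lies grip_point_offset behind it (grip_point_offset is the distance from the TCP to the grasp point, in m); z points along the fingers, y is the line along which they close (so a half turn about z gives the same grasp; the last joint's range is limited). The gripper opens to 94 mm and grips with 3 to 60 N. Pads are 16 mm wide; open, the fingers measure 119 mm over their backs; the gripper's body (75 mm by 177 mm) begins 78 mm behind the grasp point.
Start: joints at [1.214, 0.087, 1.371, -0, 1.684, -0.103], TCP at [0.138, 0.532, 0.185] pointing down, gripper open.
Joint ranges: [-3.1, 3.1], [-0.76, 2.03], [0.27, 2.55], [-1.08, 4.22], [0.17, 2.65], [-2.57, 2.57]. Speed limits (rad/s): [2.79, 2.79, 3.14, 3.14, 3.14, 3.14].

INTERFACE

Orientations are given as [roll, pitch, yaw] about the fixed x, y, z axes, in that order (R = Rz(yaw) Ry(pitch) Rx(roll)).
In Python, from bench import * gives the robot as it stands. The module is installed in compiled form; this text tells all that it offers.
- The arm moves only by the tool apply_moves, never from a script. Its argument "commands" is a list of rows, each a list of 7 numbers: the turn, a rotation vector about the world's x, y, z in rad, then the shift along the world's x, y, z in m, then the opening in per cent of the stroke, from 0 (shut) to 100 (fully open). In form: [[ax, ay, az, x, y, z, jaw], ...]. A call has exactly 5 rows; each row is the pose to reach, as a shift and turn from the pose commanded when the call began; what a row does not reach only later rows make up. A row lasts 1/10 s, in which the tool goes at most 50 mm and 8.59 degrees, less where a joint would pass 70% of its speed; a pose out of reach is approached as far as the arm can. A call with a gripper value outside its range is refused whole. The fingers move at their own pace and stop on an object; the grip force is fixed at half the most. Time passes only in rows, so rows that repeat a pose let the fingers close, or fill a call up. It gives the time, the measured TCP pose, the force, the opening and the grip force at its end, in the units of the state.
- get_obs(): the state, without advancing time (a new reading comes with each control period).
- snapshot(name): name is "scene" or "top"; returns a dict with "pixels" (480x640x3 uint8, red, green, blue), "vertical_fov" (degrees; the focal length in pixels is half the picture's height over the tangent of half this angle, whatever the lens; pixels are square), "cx", "cy" (the principal point, pixels), "rvec" (rotation vector, rad) and "tvec" (3), from world to camera coordinates, as OpenCV has them. Camera axes: x right, y down, z forward; pixel columns grow to the right and rows downward; lengths in m; the calibration is good to about 2 mm. A picture is of the moment at which its call begins. There is no depth.
- close_job(): hands the job in; it is judged then, once.
Trained networks look in the newest picture that a camera, given by its name, has taken for a name from the list of things; names that differ only in an ending like _2 or _b are one class to them, and where a whole thing is asked for, a point or a joint stands for the part that bears it (a point fixed in the world has none). Each returns a list of dicts, best first, with "score" (0 to 1); they miss things now and then, are a little off and sometimes report something else, mostly with a low value. They report only what shows in the picture. A call takes as long as a camera call. They do not tell look-alikes from the thing itself.
- masks_of(camera, query): "mask" (480x640 bool, what is visible of it) and "extent" ([left, top, right, bottom] in pixels, round what is visible of it).
- place_of(camera, query): "pixel" ([column, row] in pixels: a listed point, or the origin of a listed thing).
The state is a dict: "time": time; "joint_positions": joint angles; "qvel": joint speeds; "joint_torque": joint torques, N m; "tool_pos": TCP position; "ee_rot": TCP orientation; "wrist_force": force on the tool from outside, world axes, zero at the start; "wrist_torque": the same for the moment, N m; "width": finger opening in m; "finger_force": force on a finger pad.
Only numpy, scipy, OpenCV 4.12 (cv2) and the standard library are available. Lean on these libraries where they do the work, as an engineer would, in place of code of your own. Each camera call takes 0.05 s, during which the arm holds its last target. There are 200 camera calls.

## Working session

There is one attempt and no reset: what is moved stays moved. The work goes in short steps, Python scripts to look and compute and a tool call to move; the robot and the scene stay as the last step left them, time stands still between calls to the robot, and variables do not carry over. Pictures are saved under pics/ and viewed, at most 14 in all, crops included, and the job is handed in when it is done.

Besides the shell and the picture viewer there is one more tool, called after "Emit:" by a JSON object that holds its "op" and its "data", one argument or row to a line. apply_moves: Moves the arm, as the interface text tells. Its arguments: {"type":"object","properties":{"commands":{"type":"array"}},"required":["commands"]}

```bash
mkdir -p pics; cat > h.py <<'E'
from bench import *
import numpy as np, cv2
from scipy.spatial.transform import Rotation as Ro
def cam(n):
    s=snapshot(n); f=240/np.tan(np.radians(s["vertical_fov"])/2)
    K=np.array([[f,0,s["cx"]],[0,f,s["cy"]],[0,0,1.]])
    return s,K,Ro.from_rotvec(np.ravel(s["rvec"])).as_matrix(),np.ravel(s["tvec"])
def onz(c,px,z):
    s,K,R,t=c; d=R.T@np.linalg.solve(K,[px[0],px[1],1.]); o=-R.T@t
    return o+d*(z-o[2])/d[2]
def proj(c,P):
    s,K,R,t=c; q=K@(R@np.array(P,float)+t); return q[:2]/q[2]
def save(c,n,box=None,sc=1):
    im=c[0]["pixels"][:,:,::-1]
    if box: im=im[box[1]:box[3],box[0]:box[2]]
    cv2.imwrite("pics/"+n,cv2.resize(im,None,fx=sc,fy=sc,interpolation=cv2.INTER_CUBIC))
E
python3 - <<'E'
from h import *
o=get_obs(); print({k:np.round(v,3).tolist() for k,v in o.items()})
try: print(grip_point_offset)
except Exception as e: print(e)
Z=dict(can=.055,mark=.08,cradle=0,mat=0,reader=0,plate=.012,window=.054,scan_button_top=.09,magnet_a=0,blue_can=0)
for n in("scene","top"):
    c=cam(n); save(c,n+"0.png"); print(n,(-c[2].T@c[3]).round(3),c[0]["vertical_fov"])
    for q,z in Z.items():
        for r in place_of(n,q): print(q,round(r["score"],2),np.round(r["pixel"],1),onz(c,r["pixel"],z).round(3))
E
```

```text
{'time': 0.0, 'joint_positions': [1.214, 0.088, 1.372, 0.0, 1.684, -0.103], 'qvel': [0.001, -0.001, 0.0, -0.002, -0.002, -0.002], 'joint_torque': [-0.0, -34.018, -30.243, 0.072, 0.033, -0.0], 'tool_pos': [0.138, 0.532, 0.184], 'ee_rot': [-3.139, -0.0, 2.888], 'wrist_force': [0.26, 0.939, -0.067], 'wrist_torque': [-0.026, 0.015, 0.046], 'finger_force': 0.0, 'width': 0.094}
0.0188
scene [ 1.063 -0.402  0.852] 56.66854262865102
can 0.96 [408.4 185.2] [0.486 0.334 0.055]
mark 0.97 [390.7 183.8] [0.472 0.279 0.08 ]
mark 0.33 [358.7 320.4] [ 0.732 -0.057  0.08 ]
cradle 0.65 [390.5 203.5] [0.47  0.292 0.   ]
mat 0.91 [477.9 254.5] [0.736 0.335 0.   ]
mat 0.84 [332.7 160.1] [ 0.222  0.286 -0.   ]
mat 0.68 [313.3 252.3] [0.48  0.018 0.   ]
reader 0.91 [196.7 324.4] [ 0.488 -0.31   0.   ]
plate 0.8 [230.9 289.7] [ 0.461 -0.206  0.012]
plate 0.51 [184.5 298.7] [ 0.418 -0.302  0.012]
window 0.6 [202.6 301. ] [ 0.48  -0.279  0.054]
scan_button_top 0.47 [180.5 297.8] [ 0.471 -0.317  0.09 ]
magnet_a 0.92 [413.1 297.3] [0.728 0.117 0.   ]
magnet_a 0.65 [317.6 361.2] [ 0.72  -0.152  0.   ]
blue_can 0.58 [359.2 321.2] [ 0.7   -0.022  0.   ]
top [ 0.3   -0.013  1.394] 43.420463339148974
can 0.66 [187.9 263.6] [0.458 0.277 0.055]
can 0.64 [161.8 254.6] [0.478 0.336 0.055]
can 0.16 [373.  157.1] [ 0.71  -0.137  0.055]
mark 0.61 [181.9 262. ] [0.459 0.285 0.08 ]
cradle 0.93 [185.  263.7] [0.464 0.295 0.   ]
mat 0.88 [183.9 361.1] [0.241 0.287 0.   ]
mat 0.65 [173.6 153.1] [0.73  0.335 0.   ]
mat 0.63 [309.9 258.1] [0.482 0.005 0.   ]
reader 0.63 [444.9 259.4] [ 0.483 -0.31   0.   ]
plate 0.81 [402.  268.5] [ 0.459 -0.208  0.012]
window 0.74 [433.7 258.7] [ 0.477 -0.273  0.054]
scan_button_top 0.45 [452.8 253.5] [ 0.484 -0.308  0.09 ]
magnet_a 0.62 [374.3 158.4] [ 0.724 -0.145  0.   ]
magnet_a 0.62 [258.8 155.9] [0.726 0.131 0.   ]
blue_can 0.68 [324.4 167.5] [ 0.7   -0.026  0.   ]
```

View pics/scene0.png

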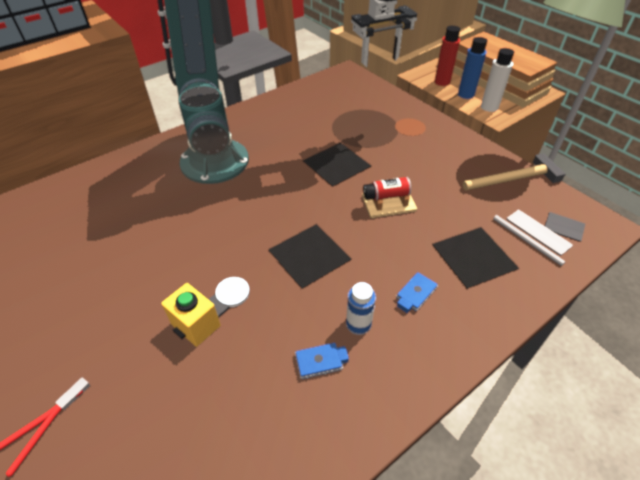

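View pics/top0.png

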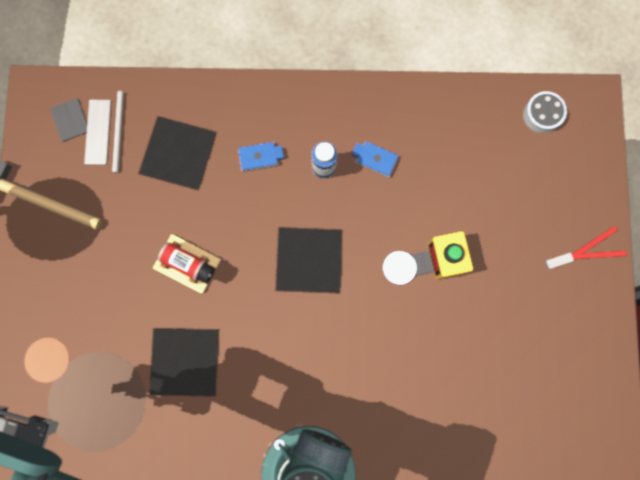

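Candidates for the mat in the top picture are (184,361), (174,153) and (310,258). The one farthest to the robot's right (smallest y) is (310,258), at about (0.482, 0.01). The only red can is the one in the cradle at (185,262). The blue-and-white can at (324,158) must be left alone. The cap points to the picture's right (−y).

```bash
python3 - <<'E'
from h import *
def rect(c,m,z):
    cn=max(cv2.findContours(m.astype(np.uint8),0,2)[0],key=cv2.contourArea)
    b=cv2.boxPoints(cv2.minAreaRect(cn)); w=np.array([onz(c,p,z)[:2] for p in b])
    e=w-np.roll(w,-1,0); L=np.hypot(*e.T); i=L.argmax()
    return w.mean(0).round(4),L.round(3),np.degrees(np.arctan2(e[i,1],e[i,0])).round(1)%180
for n in("top","scene"):
    c=cam(n); hsv=cv2.cvtColor(c[0]["pixels"],cv2.COLOR_RGB2HSV)
    for q,z in(("cradle",.012),("can",.055),("mat",.004),("reader",.085),("plate",.012)):
        for r in masks_of(n,q)[:3]:
            if q=="reader":
                m=r["mask"]&(hsv[...,0]>20)&(hsv[...,0]<35)
                m1=m&(hsv[...,2]>190); print(n,q,rect(c,r["mask"],z),rect(c,m1,z))
            else: print(n,q,round(r["score"],2),rect(c,r["mask"],z))
    for q,z in(("mark",.08),("plate",.012),("scan_button_top",.09),("window",.054)):
        for r in place_of(n,q)[:1]: print(n,q,onz(c,r["pixel"],z).round(4))
    # plate by brightness, button by green, cap by black
    g=((hsv[...,0]>50)&(hsv[...,0]<75)&(hsv[...,1]>150)&(hsv[...,2]>60)).astype(np.uint8)
    p=onz; 
    k,l,st,ce=cv2.connectedComponentsWithStats(g); i=1+st[1:,4].argmax() if k>1 else None
    if i: print("green",st[i],onz(c,ce[i],.09).round(4))
    w=((hsv[...,1]<60)&(hsv[...,2]>170)).astype(np.uint8)
    pc=proj(c,[.459,-.207,.012]).astype(int); k,l,st,ce=cv2.connectedComponentsWithStats(w); i=l[pc[1],pc[0]]
    if i: print("plate white",st[i],onz(c,ce[i],.012).round(4))
    if n=="top":
        save(c,"crop1.png",(140,225,230,305),6); save(c,"crop2.png",(370,215,490,305),6)
E
```

```text
top cradle 0.57 (array([0.4332, 0.303 ]), array([0.025, 0.133, 0.024, 0.132]), np.float64(64.5))
top can 0.88 (array([0.4588, 0.2797]), array([0.048, 0.129, 0.048, 0.129]), np.float64(63.1))
top can 0.61 (array([0.4291, 0.292 ]), array([0.025, 0.127, 0.025, 0.126]), np.float64(64.5))
top can 0.58 (array([ 0.7033, -0.0258]), array([0.058, 0.083, 0.057, 0.083]), np.float64(0.5))
top mat 0.87 (array([0.2405, 0.2861]), array([0.15 , 0.156, 0.149, 0.153]), np.float64(89.7))
top mat 0.67 (array([ 0.4785, -0.2659]), array([0.206, 0.102, 0.204, 0.102]), np.float64(103.2))
top mat 0.64 (array([0.4772, 0.0067]), array([0.152, 0.151, 0.152, 0.149]), np.float64(179.0))
top plate 0.62 (array([ 0.477 , -0.2644]), array([0.205, 0.099, 0.203, 0.099]), np.float64(105.5))
top mark [0.4605 0.2887 0.08  ]
top plate [ 0.4584 -0.2065  0.012 ]
top scan_button_top [ 0.481  -0.3132  0.09  ]
top window [ 0.4855 -0.2735  0.054 ]
plate white [382 251  35  34 959] [ 0.4614 -0.2015  0.012 ]
scene cradle 0.78 (array([0.4833, 0.2713]), array([0.085, 0.149, 0.085, 0.143]), np.float64(50.099999999999994))
scene can 0
[... 185 characters left out ...]
e mat 0.87 (array([0.2396, 0.2879]), array([0.212, 0.18 , 0.192, 0.163]), np.float64(93.5))
scene mat 0.71 (array([0.4792, 0.0087]), array([0.184, 0.164, 0.167, 0.15 ]), np.float64(91.6))
scene reader (array([ 0.5013, -0.2774]), array([0.188, 0.149, 0.171, 0.132]), np.float64(109.4)) (array([ 0.4885, -0.3105]), array([0.078, 0.096, 0.073, 0.091]), np.float64(7.599999999999994))
scene plate 0.89 (array([ 0.4505, -0.2631]), array([0.203, 0.163, 0.185, 0.146]), np.float64(104.2))
scene mark [0.4668 0.2951 0.08  ]
scene plate [ 0.4626 -0.2036  0.012 ]
scene scan_button_top [ 0.4722 -0.3084  0.09  ]
scene window [ 0.4782 -0.2804  0.054 ]
plate white [215 276  35  29 789] [ 0.4644 -0.205   0.012 ]
```

View pics/crop1.png

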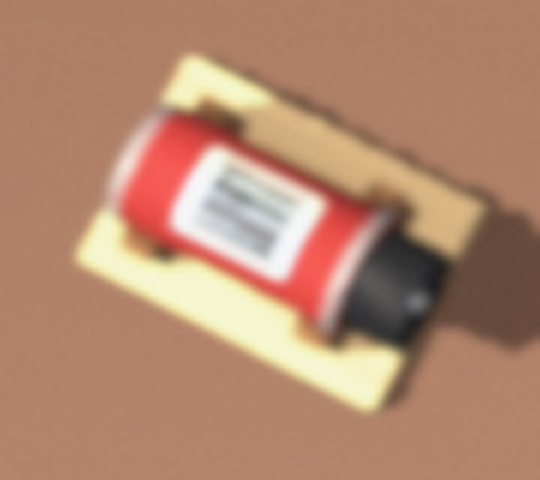

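View pics/crop2.png

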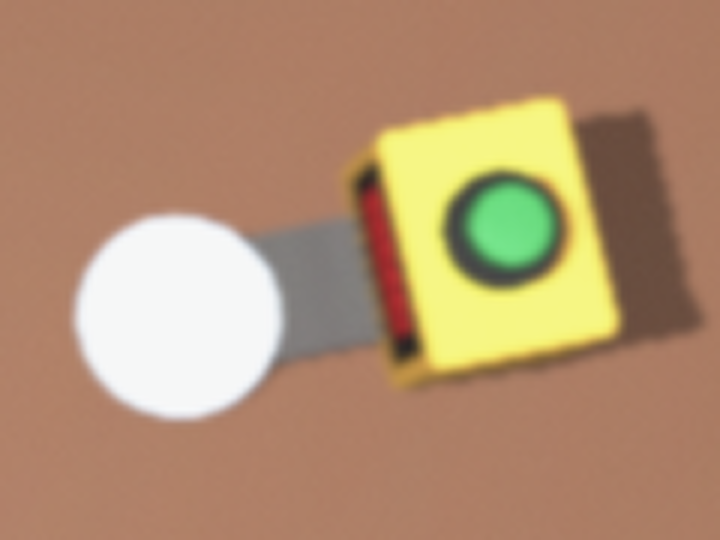

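```bash
python3 - <<'E'
from h import *
c=cam("top")
def W(pts,o,z): return np.array([onz(c,np.array(p)/6+o-0.4,z)[:2] for p in pts])
def info(n,w):
    e=np.roll(w,-1,0)-w; print(n,w.mean(0).round(4),np.hypot(*e.T).round(3),np.degrees(np.arctan2(e[:,1],e[:,0])).round(1))
info("cradle",W([(190,55),(487,207),(372,410),(78,257)],[140,225],.012))
info("patch",W([(215,145),(325,195),(285,280),(170,215)],[140,225],.08))
info("reader",W([(380,133),(560,97),(620,325),(430,375)],[370,215],.085))
p=W([(179,315)],[370,215],.012)[0]; 
for z in(.09,.095,.1):
    b=W([(512,223)],[370,215],z)[0]; d=b-p; print(p,b,np.hypot(*d),np.degrees(np.arctan2(d[1],d[0])))
E
```

```text
cradle [0.4641 0.2892] [0.131 0.089 0.129 0.088] [-116.2  152.5   63.7  -26.2]
patch [0.4643 0.2868] [0.045 0.034 0.049 0.03 ] [-113.5  157.2   61.7  -30.2]
reader [ 0.4857 -0.3088] [0.068 0.086 0.072 0.09 ] [ -77.8 -166.6  105.5   10.8]
[ 0.46204875 -0.20218478] [ 0.4883617  -0.31299802] 0.11389445204448596 -76.64232788731061
[ 0.46204875 -0.20218478] [ 0.48764084 -0.31184872] 0.11261054662387364 -76.86408132004713
[ 0.46204875 -0.20218478] [ 0.48691997 -0.31069942] 0.11132836693807202 -77.09094612859015
```

```bash
cat >> h.py <<'E'
GP=.0188
def pose(ytool_x_az,a=0,daz=None):
    "tool down with tool x at azimuth (deg), then leaned a deg so that tool z points towards azimuth daz"
    t=np.radians(ytool_x_az); R=Ro.from_matrix(np.array([[np.cos(t),np.sin(t),0],[np.sin(t),-np.cos(t),0],[0,0,-1]]))
    if a:
        d=np.radians(daz); R=Ro.from_rotvec(np.radians(a)*np.array([np.sin(d),-np.cos(d),0]))*R
    return R
def cur():
    o=get_obs(); return np.array(o["tool_pos"]),Ro.from_euler("xyz",o["ee_rot"]),o
def plan(g,R,back=0,p0=None,R0=None):
    "g: wanted grasp point"
    p,Q,o=cur()
    if p0 is not None: p=p0
    if R0 is not None: Q=R0
    tz=R.apply([0,0,1]); t=np.array(g)+(GP-back)*tz
    V=(R*Q.inv()).as_rotvec(); D=t-p; n=int(np.ceil(max(np.degrees(np.linalg.norm(V))/8.4,np.linalg.norm(D)/.048)))
    print("turn",V.round(4),"shift",D.round(4),"rows>=",n,"per row for n5:",np.r_[V,D]/(5*-(-n//5)).__float__() if 0 else (np.r_[V,D]/(5*-(-n//5))).round(4)); return t,R
E
python3 - <<'E'
from h import *
R=pose(63.8,38,63.8)
a=plan([.464,.289,.055],R,back=.11)
plan([.464,.289,.055],R,0,*a)
E
```

```text
turn [ 0.6868  0.315  -1.7012] shift [ 0.3011 -0.2938 -0.0578] rows>= 13 per row for n5: [ 0.0458  0.021  -0.1134  0.0201 -0.0196 -0.0039]
turn [0. 0. 0.] shift [ 0.0299  0.0608 -0.0867] rows>= 3 per row for n5: [ 0.      0.      0.      0.006   0.0122 -0.0173]
```

Emit:
{"op": "apply_moves", "data": {
  "commands": [
    [0.0458, 0.021, -0.1134, 0.02, -0.0196, 0.0, 100],
    [0.0916, 0.042, -0.2268, 0.04, -0.0392, 0.0, 100],
    [0.1374, 0.063, -0.3402, 0.06, -0.0588, 0.0, 100],
    [0.1832, 0.084, -0.4536, 0.08, -0.0784, 0.0, 100],
    [0.229, 0.105, -0.567, 0.1, -0.098, 0.0, 100]
  ]
}}

```text
time: 2.65
tool_pos: [0.2389, 0.4336, 0.185]
ee_rot: [2.997, -0.206, 2.328]
wrist_force: [0.3, 0.4, 0.3]
width: 0.0941
finger_force: 0.0
```

Emit:
{"op": "apply_moves", "data": {
  "commands": [
    [0.0458, 0.021, -0.1134, 0.02, -0.0196, 0.0, 100],
    [0.0916, 0.042, -0.2268, 0.04, -0.0392, 0.0, 100],
    [0.1374, 0.063, -0.3402, 0.06, -0.0588, 0.0, 100],
    [0.1832, 0.084, -0.4536, 0.08, -0.0784, 0.0, 100],
    [0.229, 0.105, -0.567, 0.1, -0.098, 0.0, 100]
  ]
}}

```text
time: 3.15
tool_pos: [0.3389, 0.3354, 0.185]
ee_rot: [2.985, -0.454, 1.762]
wrist_force: [1.2, 0.3, -0.5]
width: 0.0938
finger_force: 0.0
```

Emit:
{"op": "apply_moves", "data": {
  "commands": [
    [0.0458, 0.021, -0.1134, 0.02, -0.0196, 0.0, 100],
    [0.0916, 0.042, -0.2268, 0.04, -0.0392, 0.0, 100],
    [0.1374, 0.063, -0.3402, 0.06, -0.0588, 0.0, 100],
    [0.1832, 0.084, -0.4536, 0.08, -0.0784, 0.0, 100],
    [0.229, 0.105, -0.567, 0.1, -0.098, 0.0, 100]
  ]
}}

```text
time: 3.65
tool_pos: [0.4389, 0.2371, 0.1849]
ee_rot: [-3.141, -0.665, 1.108]
wrist_force: [-0.3, 0.3, 0.7]
width: 0.0934
finger_force: 0.0
```

```bash
python3 - <<'E'
from h import *
R=pose(63.8,38,63.8)
print({k:np.round(v,3).tolist() for k,v in get_obs().items()})
plan([.464,.289,.055],R,.04)
plan([.464,.289,.055],R)
c=cam("scene"); save(c,"a1.png",(280,80,520,260),3)
E
```

```text
{'time': 3.65, 'joint_positions': [-0.073, -0.383, 1.936, 0.625, 1.35, 0.323], 'qvel': [-0.668, 0.042, 0.122, 0.35, -0.216, 0.432], 'joint_torque': [2.516, -15.223, -30.977, 2.054, -0.569, -0.371], 'tool_pos': [0.439, 0.237, 0.185], 'ee_rot': [-3.141, -0.665, 1.108], 'wrist_force': [-0.266, 0.27, 0.72], 'wrist_torque': [-0.268, 0.163, 0.025], 'finger_force': 0.0, 'width': 0.093}
turn [-0.0016 -0.      0.0051] shift [ 0.0193  0.0402 -0.1132] rows>= 3 per row for n5: [-0.0003 -0.      0.001   0.0039  0.008  -0.0226]
turn [-0.0016 -0.      0.0051] shift [ 0.0302  0.0623 -0.1447] rows>= 4 per row for n5: [-0.0003 -0.      0.001   0.006   0.0125 -0.0289]
```

Emit:
{"op": "apply_moves", "data": {
  "commands": [
    [0, 0, 0.005, 0.0065, 0.0134, -0.038, 100],
    [0, 0, 0.005, 0.013, 0.0268, -0.076, 100],
    [0, 0, 0.005, 0.0193, 0.0402, -0.113, 100],
    [0, 0, 0.005, 0.0193, 0.0402, -0.113, 100],
    [0, 0, 0.005, 0.0193, 0.0402, -0.113, 100]
  ]
}}

```text
time: 4.2
tool_pos: [0.4568, 0.2791, 0.0717]
ee_rot: [-3.14, -0.663, 1.119]
wrist_force: [1.0, -0.3, 0.3]
width: 0.0941
finger_force: 0.0
```

```bash
python3 - <<'E'
from h import *
R=pose(63.8,38,63.8)
plan([.464,.289,.055],R)
c=cam("top"); save(c,"a2.png",(120,190,260,295),5)
c=cam("scene"); save(c,"a1.png",(310,110,470,230),5)
a=cv2.imread("pics/a1.png"); b=cv2.imread("pics/a2.png"); h=300
r=lambda i: cv2.resize(i,(400,300)); cv2.imwrite("pics/a12.png",np.hstack([r(a),r(b)]))
E
```

```text
turn [-0.0003 -0.001  -0.0068] shift [ 0.0123  0.0203 -0.0315] rows>= 1 per row for n5: [-0.0001 -0.0002 -0.0014  0.0025  0.0041 -0.0063]
```

View pics/a12.png

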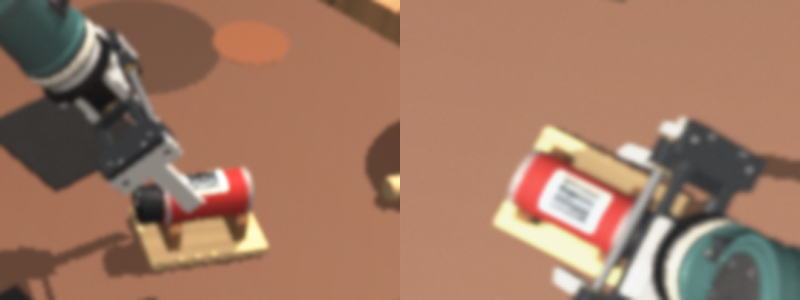

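The fingers straddle the can just on the cap side, at about (190,190) in the left half of the picture, with the patch clear. I'll advance along the tool and close.

Emit:
{"op": "apply_moves", "data": {
  "commands": [
    [0, 0, -0.006, 0.006, 0.0102, -0.0157, 100],
    [0, 0, -0.006, 0.0123, 0.0203, -0.0315, 100],
    [0, 0, -0.006, 0.0123, 0.0203, -0.0315, 100],
    [0, 0, -0.006, 0.0123, 0.0203, -0.0315, 30],
    [0, 0, -0.006, 0.0123, 0.0203, -0.0315, 0]
  ]
}}

```text
time: 4.8
tool_pos: [0.4709, 0.2986, 0.0423]
ee_rot: [3.138, -0.665, 1.115]
wrist_force: [0.3, -0.9, -0.5]
width: 0.0815
finger_force: 0.0
```

Emit:
{"op": "apply_moves", "data": {
  "commands": [
    [0, 0, 0, 0, 0, 0, 0],
    [0, 0, 0, 0, 0, 0, 0],
    [0, 0, 0, 0, 0, 0, 0],
    [0, 0, 0, 0, 0, 0, 0],
    [0, 0, 0, 0, 0, 0, 0]
  ]
}}

```text
time: 5.3
tool_pos: [0.469, 0.2993, 0.0404]
ee_rot: [-3.14, -0.664, 1.113]
wrist_force: [-4.1, -1.4, 3.7]
width: 0.0487
finger_force: 30.0
```

Emit:
{"op": "apply_moves", "data": {
  "commands": [
    [0, 0, 0, 0, 0, 0.01, 0],
    [0, 0, 0, 0, 0, 0.03, 0],
    [0, 0, 0, 0, 0, 0.06, 0],
    [0, 0, 0, 0, 0, 0.09, 0],
    [0, 0, 0, 0, 0, 0.12, 0]
  ]
}}

```text
time: 5.8
tool_pos: [0.4693, 0.2984, 0.1608]
ee_rot: [-3.141, -0.662, 1.112]
wrist_force: [0.4, 0.0, -2.2]
width: 0.0487
finger_force: 30.0
```

```bash
python3 - <<'E'
from h import *
p,Q,o=cur(); print(np.round(o["joint_positions"],3),Q.apply([0,0,1]).round(3),Q.apply([0,1,0]).round(3))
# upright: rotate so that cap dir (az -116.2) -> up, then yaw dy
cap=np.radians(-116.2); h=np.array([np.cos(cap),np.sin(cap),0]); up=np.cross(h,[0,0,1])
A=Ro.from_rotvec(np.pi/2*up)
for dy in(0,-24,-64):
    T=Ro.from_euler("z",dy,degrees=True)*A*Q
    print(dy,"toolz",T.apply([0,0,1]).round(3),"bench grip", end=" ")
    plan([.46,.01,.17],T)
E
```

```text
[ 0.1   -0.263  1.897  0.597  1.186  0.42 ] [ 0.272  0.551 -0.789] [ 0.897 -0.443 -0.   ]
0 toolz [-0.348 -0.708 -0.614] bench grip turn [-1.4094  0.6935  0.    ] shift [-0.0158 -0.3017 -0.0023] rows>= 11 per row for n5: [-0.094   0.0462  0.     -0.0011 -0.0201 -0.0002]
-24 toolz [-0.606 -0.506 -0.614] bench grip turn [-1.2418  0.9772 -0.3286] shift [-0.0207 -0.2979 -0.0023] rows>= 12 per row for n5: [-0.0828  0.0651 -0.0219 -0.0014 -0.0199 -0.0002]
-64 toolz [-0.789  0.002 -0.614] bench grip turn [-0.8639  1.3934 -0.8688] shift [-0.0241 -0.2884 -0.0023] rows>= 13 per row for n5: [-0.0576  0.0929 -0.0579 -0.0016 -0.0192 -0.0002]
```

Emit:
{"op": "apply_moves", "data": {
  "commands": [
    [-0.0828, 0.0651, -0.0219, -0.0014, -0.0199, 0.004, 0],
    [-0.1656, 0.1302, -0.0438, -0.0028, -0.0398, 0.008, 0],
    [-0.2484, 0.1953, -0.0657, -0.0042, -0.0597, 0.012, 0],
    [-0.3312, 0.2604, -0.0876, -0.0056, -0.0796, 0.016, 0],
    [-0.414, 0.3255, -0.1095, -0.007, -0.0995, 0.02, 0]
  ]
}}

```text
time: 6.3
tool_pos: [0.463, 0.1984, 0.1812]
ee_rot: [-3.066, -0.138, 0.968]
wrist_force: [-0.0, 0.3, -2.2]
width: 0.0489
finger_force: 30.0
```

Emit:
{"op": "apply_moves", "data": {
  "commands": [
    [-0.0828, 0.0651, -0.0219, -0.0014, -0.0199, 0.0, 0],
    [-0.1656, 0.1302, -0.0438, -0.0028, -0.0398, 0.0, 0],
    [-0.2484, 0.1953, -0.0657, -0.0042, -0.0597, 0.0, 0],
    [-0.3312, 0.2604, -0.0876, -0.0056, -0.0796, 0.0, 0],
    [-0.414, 0.3255, -0.1095, -0.007, -0.0995, 0.0, 0]
  ]
}}

```text
time: 6.8
tool_pos: [0.4565, 0.0995, 0.1807]
ee_rot: [-3.062, 0.387, 0.856]
wrist_force: [-0.6, -0.2, -2.4]
width: 0.0488
finger_force: 30.0
```

Emit:
{"op": "apply_moves", "data": {
  "commands": [
    [-0.0828, 0.0651, -0.0219, -0.0014, -0.0199, 0.0, 0],
    [-0.1656, 0.1302, -0.0438, -0.0028, -0.0398, 0.0, 0],
    [-0.2484, 0.1953, -0.0657, -0.0042, -0.0597, 0.0, 0],
    [-0.3312, 0.2604, -0.0876, -0.0056, -0.0796, 0.0, 0],
    [-0.414, 0.3255, -0.1095, -0.007, -0.0995, 0.0, 0]
  ]
}}

```text
time: 7.3
tool_pos: [0.4497, 0.0001, 0.1799]
ee_rot: [3.136, 0.908, 0.691]
wrist_force: [1.4, -1.7, -3.2]
width: 0.0485
finger_force: 30.0
```

```bash
python3 - <<'E'
from h import *
p,Q,o=cur(); print(p.round(3),np.round(o["joint_positions"],3),Q.apply([0,0,1]).round(3),Q.apply([0,1,0]).round(3))
g=p-GP*Q.apply([0,0,1]); print("grip",g.round(4))
c=cam("scene"); a=c[0]["pixels"][130:340,180:460]; c2=cam("top"); b=c2[0]["pixels"][190:400,220:500]
r=lambda i: cv2.resize(i,(400,300),interpolation=2)[:,:,::-1]
cv2.imwrite("pics/b.png",np.hstack([r(a),r(b)]))
E
```

```text
[0.45 0.   0.18] [ 0.191  0.482  1.173 -0.518  2.26   0.898] [-0.604 -0.507 -0.615] [ 0.641 -0.768  0.003]
grip [0.4611 0.0096 0.1915]
```

View pics/b.png

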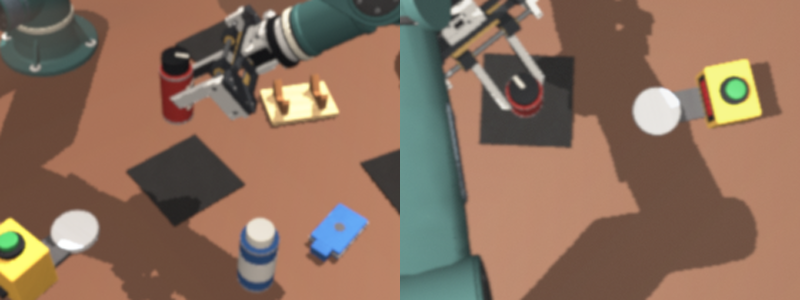

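The can is upright with its cap up. In the right half it hangs over the mat's middle, at about (523,95), with the white bar pointing towards the palm. I'll lower it.

Emit:
{"op": "apply_moves", "data": {
  "commands": [
    [0, 0, 0, 0.003, 0, -0.035, 0],
    [0, 0, 0, 0.005, 0, -0.075, 0],
    [0, 0, 0, 0.005, 0, -0.11, 0],
    [0, 0, 0, 0.005, 0, -0.13, 0],
    [0, 0, 0, 0.005, 0, -0.135, 0]
  ]
}}

```text
time: 7.9
tool_pos: [0.4529, 0.0007, 0.0437]
ee_rot: [-3.14, 0.908, 0.697]
wrist_force: [-1.0, 0.4, -1.8]
width: 0.0486
finger_force: 30.0
```

Emit:
{"op": "apply_moves", "data": {
  "commands": [
    [0, 0, 0, 0, 0, -0.001, 0],
    [0, 0, 0, 0, 0, -0.002, 0],
    [0, 0, 0, 0, 0, -0.003, 0],
    [0, 0, 0, 0, 0, -0.004, 0],
    [0, 0, 0, 0, 0, -0.004, 0]
  ]
}}

```text
time: 8.4
tool_pos: [0.4541, 0.0005, 0.0417]
ee_rot: [3.139, 0.906, 0.693]
wrist_force: [0.4, 0.0, -2.2]
width: 0.0487
finger_force: 30.0
```

Emit:
{"op": "apply_moves", "data": {
  "commands": [
    [0, 0, 0, 0, 0, -0.0005, 0],
    [0, 0, 0, 0, 0, -0.001, 0],
    [0, 0, 0, 0, 0, -0.0015, 0],
    [0, 0, 0, 0, 0, -0.002, 0],
    [0, 0, 0, 0, 0, -0.002, 0]
  ]
}}

```text
time: 8.9
tool_pos: [0.454, 0.0005, 0.041]
ee_rot: [3.137, 0.907, 0.691]
wrist_force: [1.8, 1.7, 6.1]
width: 0.0488
finger_force: 30.0
```

Emit:
{"op": "apply_moves", "data": {
  "commands": [
    [0, 0, 0, 0, 0, -0.0003, 0],
    [0, 0, 0, 0, 0, -0.0006, 0],
    [0, 0, 0, 0, 0, -0.001, 0],
    [0, 0, 0, 0, 0, -0.001, 0],
    [0, 0, 0, 0, 0, -0.001, 0]
  ]
}}

```text
time: 9.4
tool_pos: [0.454, 0.0005, 0.041]
ee_rot: [3.136, 0.908, 0.69]
wrist_force: [2.2, 2.4, 8.0]
width: 0.049
finger_force: 30.0
```

Emit:
{"op": "apply_moves", "data": {
  "commands": [
    [0, 0, 0, 0, 0, 0.0008, 60],
    [0, 0, 0, 0, 0, 0.0008, 75],
    [0, 0, 0, 0, 0, 0.0008, 100],
    [0, 0, 0, 0, 0, 0.0008, 100],
    [0, 0, 0, 0, 0, 0.0008, 100]
  ]
}}

```text
time: 9.9
tool_pos: [0.4535, 0.0003, 0.0387]
ee_rot: [3.14, 0.908, 0.694]
wrist_force: [0.9, 1.1, 0.2]
width: 0.0847
finger_force: 0.0
```

Emit:
{"op": "apply_moves", "data": {
  "commands": [
    [0, 0, 0, 0.006, 0.005, 0.006, 100],
    [0, 0, 0, 0.018, 0.015, 0.018, 100],
    [0, 0, 0, 0.036, 0.03, 0.037, 100],
    [0, 0, 0, 0.054, 0.046, 0.06, 100],
    [0, 0, 0, 0.072, 0.061, 0.1, 100]
  ]
}}

```text
time: 10.4
tool_pos: [0.5254, 0.0621, 0.138]
ee_rot: [-3.139, 0.911, 0.698]
wrist_force: [1.2, -0.2, -0.1]
width: 0.0941
finger_force: 0.0
```

```bash
python3 - <<'E'
from h import *
p,Q,o=cur(); print(p.round(3),np.round(o["joint_positions"],3),o["width"])
c=cam("scene"); a=c[0]["pixels"][160:310,220:420]; c2=cam("top"); b=c2[0]["pixels"][210:315,240:380]
for n,cc in(("scene",c),("top",c2)):
    for r in place_of(n,"can")[:2]: print(n,"can",round(r["score"],2),r["pixel"],onz(cc,r["pixel"],.004).round(4))
    for r in place_of(n,"mark")[:2]: print(n,"mark",round(r["score"],2),onz(cc,r["pixel"],.054).round(4))
r=lambda i: cv2.resize(i,(400,300),interpolation=2)[:,:,::-1]
cv2.imwrite("pics/c.png",np.hstack([r(a),r(b)]))
E
```

```text
[0.525 0.062 0.138] [ 0.25   0.718  0.902 -0.484  2.322  0.94 ] 0.09412296692923618
scene can 0.86 [305.4, 249.5] [0.463  0.0057 0.004 ]
scene mark 0.9 [0.4919 0.0164 0.054 ]
top can 0.87 [304.7, 263.3] [0.4687 0.0166 0.004 ]
top mark 0.77 [0.4871 0.0315 0.054 ]
```

View pics/c.png

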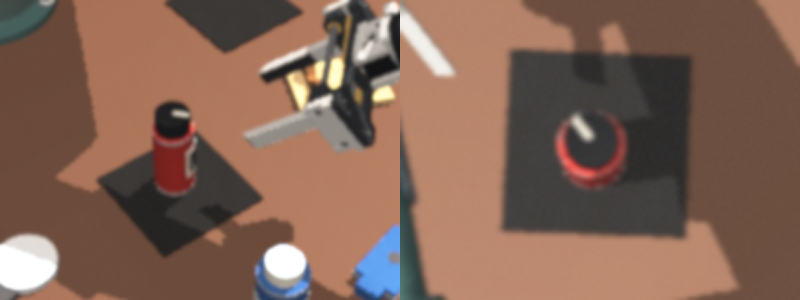

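The can stands on the mat. In the right half its cap is at about (590,140), with the bar pointing up and to the left. I'll measure it precisely for the top grasp.

```bash
cat >> h.py <<'E'
def canpose(c,guess,ztop):
    im=c[0]["pixels"]; hsv=cv2.cvtColor(im,cv2.COLOR_RGB2HSV)
    p=proj(c,[*guess,ztop]); yy,xx=np.mgrid[:480,:640]; near=np.hypot(xx-p[0],yy-p[1])
    w=(near<9)&(hsv[...,1]<110)&(hsv[...,2]>110); B=np.c_[xx[w],yy[w]].astype(float)
    W=np.array([onz(c,b,ztop)[:2] for b in B]); m=W.mean(0); u=np.linalg.svd(W-m)[2][0]
    red=(near<22)&((hsv[...,0]<8)|(hsv[...,0]>172))&(hsv[...,1]>150)&(hsv[...,2]>90)
    if red.sum()>10:
        (ex,ey),r=cv2.minEnclosingCircle(np.c_[xx[red],yy[red]].astype(np.float32))
    else: ex,ey,r=*p,0
    L=(W-m)@u
    return dict(n=int(w.sum()),bar_mid=m.round(4),bar_az=np.degrees(np.arctan2(u[1],u[0])).round(1),bar_len=(L.max()-L.min()).round(4),ring=onz(c,[ex,ey],ztop-.03).round(4))
E
python3 - <<'E'
from h import *
c=cam("top"); print(canpose(c,[.465,.01],.124))
save(c,"d.png",(280,235,330,285),12)
c=cam("scene"); print(canpose(c,[.465,.01],.124))
R=pose(0); 
for xaz in(30,40,50,-130,-140): print(xaz,end=" "); plan([.4655,.0100,.004+.08],pose(xaz),back=.08)
E
```

```text
{'n': 38, 'bar_mid': array([0.4724, 0.0165]), 'bar_az': np.float64(-139.5), 'bar_len': np.float64(0.0184), 'ring': array([0.4555, 0.0113, 0.094 ])}
{'n': 30, 'bar_mid': array([0.4744, 0.0166]), 'bar_az': np.float64(44.5), 'bar_len': np.float64(0.0192), 'ring': array([0.4771, 0.0012, 0.094 ])}
30 turn [ 0.5212 -0.7476 -0.1595] shift [-0.0592 -0.0509  0.0075] rows>= 7 per row for n5: [ 0.0521 -0.0748 -0.016  -0.0059 -0.0051  0.0007]
40 turn [ 0.5837 -0.6985  0.0028] shift [-0.0592 -0.0509  0.0075] rows>= 7 per row for n5: [ 0.0584 -0.0699  0.0003 -0.0059 -0.0051  0.0007]
50 turn [ 0.6431 -0.6458  0.1651] shift [-0.0592 -0.0509  0.0075] rows>= 7 per row for n5: [ 0.0643 -0.0646  0.0165 -0.0059 -0.0051  0.0007]
-130 turn [-0.9318 -0.928  -2.6765] shift [-0.0592 -0.0509  0.0075] rows>= 21 per row for n5: [-0.0373 -0.0371 -0.1071 -0.0024 -0.002   0.0003]
-140 turn [-1.0588 -0.8847 -2.8194] shift [-0.0592 -0.0509  0.0075] rows>= 22 per row for n5: [-0.0424 -0.0354 -0.1128 -0.0024 -0.002   0.0003]
```

View pics/d.png

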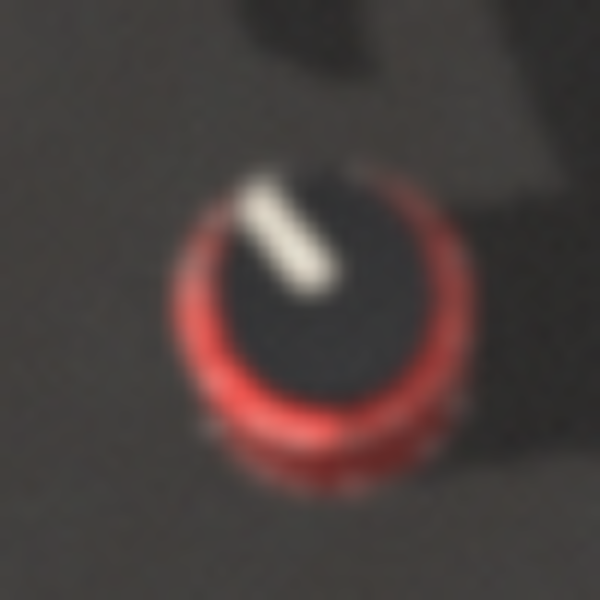

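```bash
python3 - <<'E'
from h import *
a=plan([.4655,.0105,.084],pose(75),back=.1)
plan([.4655,.0105,.084],pose(75),0,*a)
E
```

```text
turn [ 0.7782 -0.498   0.5704] shift [-0.0592 -0.0504  0.0275] rows>= 8 per row for n5: [ 0.0778 -0.0498  0.057  -0.0059 -0.005   0.0027]
turn [0. 0. 0.] shift [ 0.   0.  -0.1] rows>= 3 per row for n5: [ 0.    0.    0.    0.    0.   -0.02]
```

Emit:
{"op": "apply_moves", "data": {
  "commands": [
    [0.0778, -0.0498, 0.057, -0.003, -0.003, 0.012, 100],
    [0.1556, -0.0996, 0.114, -0.008, -0.007, 0.025, 100],
    [0.2334, -0.1494, 0.171, -0.014, -0.012, 0.0275, 100],
    [0.3112, -0.1992, 0.228, -0.021, -0.018, 0.0275, 100],
    [0.389, -0.249, 0.285, -0.0296, -0.0252, 0.0275, 100]
  ]
}}

```text
time: 11.3
tool_pos: [0.4952, 0.036, 0.1659]
ee_rot: [-3.063, 0.448, 1.038]
wrist_force: [0.6, -0.4, 0.5]
width: 0.0938
finger_force: 0.0
```

Emit:
{"op": "apply_moves", "data": {
  "commands": [
    [0.0778, -0.0498, 0.057, -0.006, -0.005, 0, 100],
    [0.1556, -0.0996, 0.114, -0.012, -0.01, 0, 100],
    [0.2334, -0.1494, 0.171, -0.018, -0.015, 0, 100],
    [0.3112, -0.1992, 0.228, -0.024, -0.02, 0, 100],
    [0.389, -0.249, 0.285, -0.0296, -0.0252, 0, 100]
  ]
}}

```text
time: 11.8
tool_pos: [0.4651, 0.011, 0.1658]
ee_rot: [3.14, -0.006, 1.31]
wrist_force: [-0.6, -0.5, 0.3]
width: 0.0938
finger_force: 0.0
```

```bash
python3 - <<'E'
from h import *
print(np.round(get_obs()["joint_positions"],3)); plan([.4655,.0105,.084],pose(75))
E
```

```text
[-0.103 -0.101  1.595  0.006  1.645  0.158]
turn [-0.0053  0.003  -0.001 ] shift [ 0.0004 -0.0005 -0.1006] rows>= 3 per row for n5: [-0.0011  0.0006 -0.0002  0.0001 -0.0001 -0.0201]
```

Emit:
{"op": "apply_moves", "data": {
  "commands": [
    [-0.005, 0.003, 0, 0.0003, -0.0004, -0.03, 100],
    [-0.005, 0.003, 0, 0.0003, -0.0004, -0.06, 100],
    [-0.005, 0.003, 0, 0.0003, -0.0004, -0.085, 100],
    [-0.005, 0.003, 0, 0.0003, -0.0004, -0.1, 100],
    [-0.005, 0.003, 0, 0.0003, -0.0004, -0.1, 60]
  ]
}}

```text
time: 12.3
tool_pos: [0.4631, 0.0106, 0.0626]
ee_rot: [-3.133, 0.004, 1.307]
wrist_force: [-1.2, -0.5, -0.7]
width: 0.0891
finger_force: 0.0
```

Emit:
{"op": "apply_moves", "data": {
  "commands": [
    [0, 0, 0, 0, 0, 0, 50],
    [0, 0, 0, 0, 0, 0, 40],
    [0, 0, 0, 0, 0, 0, 0],
    [0, 0, 0, 0, 0, 0, 0],
    [0, 0, 0, 0, 0, 0, 0]
  ]
}}

```text
time: 12.8
tool_pos: [0.467, 0.0106, 0.0671]
ee_rot: [3.141, 0.002, 1.308]
wrist_force: [-1.1, -0.2, 1.1]
width: 0.0497
finger_force: 1.8
```

```bash
python3 - <<'E'
from h import *
p,Q,o=cur(); print(p.round(4),o["ee_rot"],o["width"],o["finger_force"])
c=cam("scene"); 
for r in place_of("scene","mark")[:2]: print("mark",round(r["score"],2),onz(c,r["pixel"],.054).round(4))
# plate target: rotate by -117.5, lift .10, then travel
R=Ro.from_euler("z",-117.5,degrees=True)*Q
plan([.4615,-.203,.012+.08+.08],R)
E
```

```text
[0.467  0.0106 0.0671] [3.14139472e+00 2.38683152e-03 1.30764787e+00] 0.04965298827826072 1.8261478913779199
mark 0.76 [0.4889 0.022  0.054 ]
mark 0.17 [ 0.4799 -0.2803  0.054 ]
turn [-1.0000e-04  0.0000e+00 -2.0507e+00] shift [-0.0055 -0.2136  0.0861] rows>= 14 per row for n5: [-0.      0.     -0.1367 -0.0004 -0.0142  0.0057]
```

Emit:
{"op": "apply_moves", "data": {
  "commands": [
    [0, 0, 0, 0, 0, 0, 0],
    [0, 0, 0, 0, 0, 0, 0],
    [0, 0, 0, 0, 0, 0.01, 0],
    [0, 0, 0, 0, 0, 0.035, 0],
    [0, 0, 0, 0, 0, 0.07, 0]
  ]
}}

```text
time: 13.4
tool_pos: [0.4648, 0.0107, 0.1347]
ee_rot: [-3.135, 0.004, 1.308]
wrist_force: [0.3, 0.6, -1.1]
width: 0.049
finger_force: 30.0
```

Emit:
{"op": "apply_moves", "data": {
  "commands": [
    [0, 0, -0.136, 0, -0.014, 0.001, 0],
    [0, 0, -0.272, 0, -0.028, 0.003, 0],
    [0, 0, -0.408, 0, -0.042, 0.005, 0],
    [0, 0, -0.544, -0.001, -0.056, 0.005, 0],
    [0, 0, -0.68, -0.001, -0.07, 0.005, 0]
  ]
}}

```text
time: 13.9
tool_pos: [0.4655, -0.0599, 0.1412]
ee_rot: [-3.141, 0.003, 0.622]
wrist_force: [-0.9, 0.1, -1.7]
width: 0.0488
finger_force: 30.0
```

Emit:
{"op": "apply_moves", "data": {
  "commands": [
    [0, 0, -0.136, 0, -0.014, 0, 0],
    [0, 0, -0.272, 0, -0.028, 0, 0],
    [0, 0, -0.408, 0, -0.042, 0, 0],
    [0, 0, -0.544, -0.001, -0.056, 0, 0],
    [0, 0, -0.68, -0.001, -0.07, 0, 0]
  ]
}}

```text
time: 14.4
tool_pos: [0.4644, -0.1299, 0.141]
ee_rot: [-3.141, 0.004, -0.058]
wrist_force: [0.7, -0.7, -2.1]
width: 0.0487
finger_force: 30.0
```

Emit:
{"op": "apply_moves", "data": {
  "commands": [
    [0, 0, -0.136, 0, -0.014, 0, 0],
    [0, 0, -0.272, 0, -0.028, 0, 0],
    [0, 0, -0.408, 0, -0.042, 0, 0],
    [0, 0, -0.544, -0.001, -0.056, 0, 0],
    [0, 0, -0.68, -0.001, -0.07, 0, 0]
  ]
}}

```text
time: 14.9
tool_pos: [0.4634, -0.1998, 0.141]
ee_rot: [-3.142, 0.004, -0.738]
wrist_force: [-0.9, -0.3, -2.7]
width: 0.0486
finger_force: 30.0
```

```bash
python3 - <<'E'
from h import *
p,Q,o=cur(); print(p.round(4),np.round(o["joint_positions"],3),np.round(o["ee_rot"],3),o["width"],o["finger_force"])
plan([.4615,-.203,.0939],Q)
for n in("scene","top"):
    c=cam(n)
    for q,z in(("mark",.139),("can",.085),("plate",.012),("scan_button_top",.092)):
        for r in place_of(n,q)[:1]: print(n,q,round(r["score"],2),r["pixel"],onz(c,r["pixel"],z).round(4))
    if n=="scene": a=c[0]["pixels"][200:350,150:350]
    else: b=c[0]["pixels"][190:310,350:510]
r=lambda i: cv2.resize(i,(400,300),interpolation=2)[:,:,::-1]
cv2.imwrite("pics/e.png",np.hstack([r(a),r(b)]))
E
```

```text
[ 0.4634 -0.1998  0.141 ] [-5.200e-01  2.000e-03  1.546e+00  1.000e-03  1.597e+00  1.789e+00] [-3.142  0.004 -0.738] 0.04860976667645482 29.977358216419816
turn [0. 0. 0.] shift [-0.002  -0.0031 -0.0659] rows>= 2 per row for n5: [ 0.      0.      0.     -0.0004 -0.0006 -0.0132]
scene mark 0.56 [219.3, 265.3] [ 0.4844 -0.2239  0.139 ]
scene can 0.69 [230.5, 272.6] [ 0.4735 -0.201   0.085 ]
scene plate 0.73 [232.2, 291.1] [ 0.4666 -0.2056  0.012 ]
scene scan_button_top 0.48 [181.2, 299.5] [ 0.4774 -0.318   0.092 ]
top mark 0.52 [419.3, 260.3] [ 0.4621 -0.2266  0.139 ]
top can 0.82 [400.0, 263.1] [ 0.4623 -0.1935  0.085 ]
top plate 0.7 [401.4, 269.3] [ 0.457  -0.2067  0.012 ]
```

View pics/e.png

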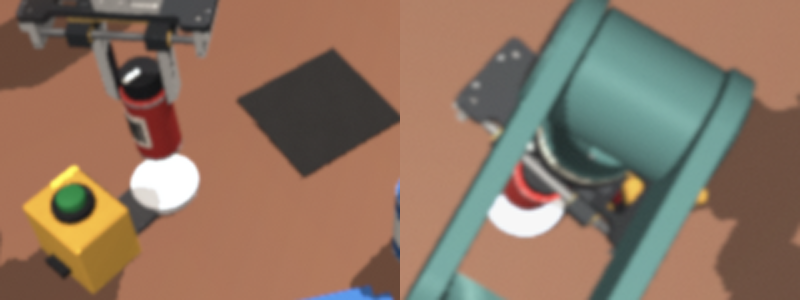

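The can hangs upright over the plate at (165,180) in the left half, with the patch towards the reader and both blue things untouched. I'll lower it slowly.

Emit:
{"op": "apply_moves", "data": {
  "commands": [
    [0, 0, 0, -0.0016, -0.0027, -0.015, 0],
    [0, 0, 0, -0.0016, -0.0027, -0.035, 0],
    [0, 0, 0, -0.0016, -0.0027, -0.05, 0],
    [0, 0, 0, -0.0016, -0.0027, -0.06, 0],
    [0, 0, 0, -0.0016, -0.0027, -0.06, 0]
  ]
}}

```text
time: 15.9
tool_pos: [0.4606, -0.2013, 0.0789]
ee_rot: [3.141, 0.007, -0.732]
wrist_force: [-0.5, -0.4, -1.9]
width: 0.0492
finger_force: 30.0
```

Emit:
{"op": "apply_moves", "data": {
  "commands": [
    [0, 0, 0, 0, 0, -0.0008, 0],
    [0, 0, 0, 0, 0, -0.0016, 0],
    [0, 0, 0, 0, 0, -0.0024, 0],
    [0, 0, 0, 0, 0, -0.0032, 0],
    [0, 0, 0, 0, 0, -0.004, 0]
  ]
}}

```text
time: 16.4
tool_pos: [0.4624, -0.2022, 0.0778]
ee_rot: [-3.141, 0.002, -0.732]
wrist_force: [0.3, -0.3, -2.5]
width: 0.0491
finger_force: 30.0
```

Emit:
{"op": "apply_moves", "data": {
  "commands": [
    [0, 0, 0, 0, 0, -0.0004, 0],
    [0, 0, 0, 0, 0, -0.0008, 0],
    [0, 0, 0, 0, 0, -0.0012, 0],
    [0, 0, 0, 0, 0, -0.0015, 0],
    [0, 0, 0, 0, 0, -0.0015, 0]
  ]
}}

```text
time: 16.9
tool_pos: [0.4622, -0.2021, 0.0759]
ee_rot: [-3.141, 0.003, -0.732]
wrist_force: [0.7, 0.7, -2.3]
width: 0.0486
finger_force: 30.0
```

Emit:
{"op": "apply_moves", "data": {
  "commands": [
    [0, 0, 0, 0, 0, -0.0002, 0],
    [0, 0, 0, 0, 0, -0.0004, 0],
    [0, 0, 0, 0, 0, -0.0006, 0],
    [0, 0, 0, 0, 0, -0.0008, 0],
    [0, 0, 0, 0, 0, -0.0008, 0]
  ]
}}

```text
time: 17.4
tool_pos: [0.4622, -0.2021, 0.0752]
ee_rot: [-3.141, 0.003, -0.732]
wrist_force: [-0.2, 0.3, -2.5]
width: 0.0488
finger_force: 30.0
```

Emit:
{"op": "apply_moves", "data": {
  "commands": [
    [0, 0, 0, 0, 0, -0.0002, 0],
    [0, 0, 0, 0, 0, -0.0004, 0],
    [0, 0, 0, 0, 0, -0.0006, 0],
    [0, 0, 0, 0, 0, -0.0006, 0],
    [0, 0, 0, 0, 0, -0.0006, 0]
  ]
}}

```text
time: 17.9
tool_pos: [0.4625, -0.2023, 0.0751]
ee_rot: [-3.141, 0.002, -0.732]
wrist_force: [-0.2, -0.0, 1.6]
width: 0.0492
finger_force: 30.0
```

Contact at TCP z 0.075. Release and rise.

Emit:
{"op": "apply_moves", "data": {
  "commands": [
    [0, 0, 0, 0, 0, 0, 55],
    [0, 0, 0, 0, 0, 0, 65],
    [0, 0, 0, 0, 0, 0, 80],
    [0, 0, 0, 0, 0, 0, 100],
    [0, 0, 0, 0, 0, 0, 100]
  ]
}}

```text
time: 18.4
tool_pos: [0.4622, -0.2021, 0.0746]
ee_rot: [-3.141, 0.003, -0.732]
wrist_force: [-0.4, 0.0, -0.1]
width: 0.0802
finger_force: 0.0
```

Emit:
{"op": "apply_moves", "data": {
  "commands": [
    [0, 0, 0, 0, 0, 0.01, 100],
    [0, 0, 0, 0, 0, 0.03, 100],
    [0, 0, 0, 0, 0, 0.06, 100],
    [0, 0, 0, 0, 0, 0.09, 100],
    [0, 0, 0, 0, 0, 0.11, 100]
  ]
}}

```text
time: 18.9
tool_pos: [0.463, -0.2026, 0.1881]
ee_rot: [-3.14, -0.002, -0.732]
wrist_force: [0.4, 0.2, -0.2]
width: 0.0944
finger_force: 0.0
```

```bash
python3 - <<'E'
from h import *
p,Q,o=cur(); print(p.round(4),np.round(o["joint_positions"],3))
c=cam("scene"); print(canpose(c,[.462,-.2025],.132))
a=c[0]["pixels"][220:370,130:330]; r=lambda i: cv2.resize(i,(800,600),interpolation=2)[:,:,::-1]
cv2.imwrite("pics/f.png",r(a))
for q,z in(("mark",.062),("can",.012),("scan_button_top",.092)):
    for r in place_of("scene",q)[:1]: print(q,round(r["score"],2),r["pixel"],onz(c,r["pixel"],z).round(4))
for z in(.08,.085,.09): print(z,proj(c,[.487,-.311,z]))
E
```

```text
[ 0.463  -0.2026  0.1881] [-5.250e-01 -1.500e-02  1.469e+00  1.000e-03  1.685e+00  1.778e+00]
{'n': 52, 'bar_mid': array([ 0.4614, -0.2078]), 'bar_az': np.float64(-56.2), 'bar_len': np.float64(0.0395), 'ring': array([ 0.4691, -0.2021,  0.102 ])}
mark 0.72 [222.1, 285.7] [ 0.476  -0.2276  0.062 ]
can 0.84 [233.2, 290.2] [ 0.4658 -0.2025  0.012 ]
scan_button_top 0.46 [184.6, 298.7] [ 0.4799 -0.3116  0.092 ]
0.08 [187.73974766 304.11539137]
0.085 [187.18837049 302.75909077]
0.09 [186.63251969 301.39178573]
```

View pics/f.png

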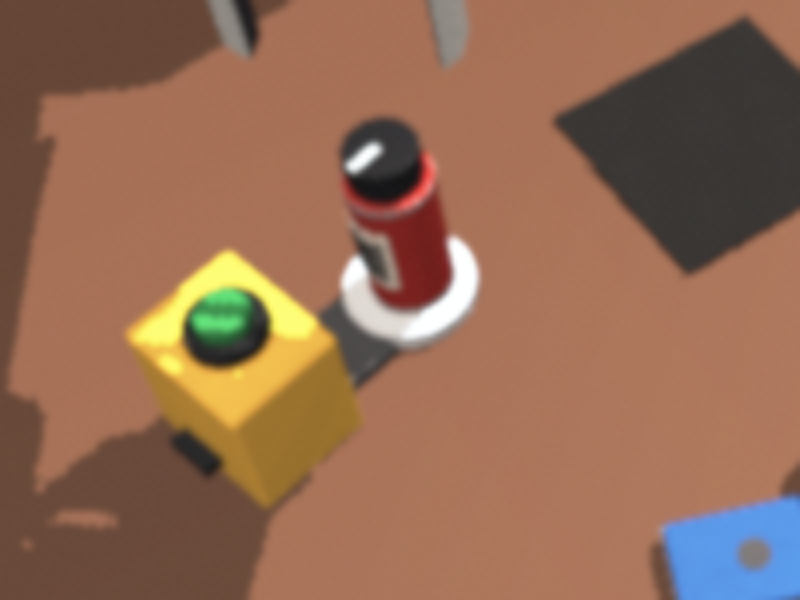

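```bash
python3 - <<'E'
from h import *
c=cam("scene"); A,B=[onz(c,np.array(q)/4+[130,220]-.4,.132) for q in((348,165),(378,148))]
d=A-B; print(A,B,np.degrees(np.arctan2(d[1],d[0])))
p=np.array([.462,-.2022])
for cx,n,z in((np.array([410,283]),"bottom",.012),(np.array([411,289]),"plate",.012),(np.array([381,147]),"cap",.132),(np.array([222,314]),"btn",.093)): print(n,onz(c,cx/4+[130,220]-.4,z).round(4))
E
```

```text
[ 0.46474645 -0.22086791  0.132     ] [ 0.46425079 -0.20275039  0.132     ] -88.43288719384299
bottom [ 0.4647 -0.2048  0.012 ]
plate [ 0.4687 -0.2064  0.012 ]
cap [ 0.4646 -0.2012  0.132 ]
btn [ 0.4799 -0.3102  0.093 ]
```

Emit:
{"op": "apply_moves", "data": {
  "commands": [
    [0, 0, 0, 0.005, -0.02, 0.0, 50],
    [0, 0, 0, 0.01, -0.05, 0.0, 0],
    [0, 0, 0, 0.018, -0.08, 0.0, 0],
    [0, 0, 0, 0.0235, -0.108, -0.02, 0],
    [0, 0, 0, 0.0235, -0.108, -0.06, 0]
  ]
}}

```text
time: 19.65
tool_pos: [0.4872, -0.3158, 0.1253]
ee_rot: [3.141, -0.004, -0.736]
wrist_force: [0.7, 0.6, -0.3]
width: 0.0575
finger_force: 0.0
```

```bash
python3 - <<'E'
from h import *
from scipy.optimize import least_squares
for n in("scene","top"):
    c=cam(n); im=cv2.cvtColor(c[0]["pixels"],cv2.COLOR_RGB2GRAY).astype(float); p=proj(c,[.4625,-.2065,.132]); print(n,p)
    x,y=int(p[0])-9,int(p[1])-9; P=im[y:y+18,x:x+18]; print(P[3:15,1:17].astype(int) if n=="scene" else "")
    save(c,f"g_{n}.png",(x-30,y-25,x+50,y+45),5)
    yy,xx=np.mgrid[y:y+18,x:x+18]; m=(P>100)&(np.hypot(xx-p[0],yy-p[1])<6.5)
    w=(P-60)[m]; W=np.array([onz(c,q,.132)[:2] for q in np.c_[xx[m],yy[m]]])
    mu=(W*w[:,None]).sum(0)/w.sum(); C=((W-mu)*w[:,None]).T@(W-mu); u=np.linalg.eigh(C)[1][:,1]
    print(m.sum(),mu.round(4),np.degrees(np.arctan2(*u[::-1])))
a,b=[cv2.resize(cv2.imread(f"pics/g_{n}.png"),(400,350)) for n in("scene","top")]; cv2.imwrite("pics/g.png",np.hstack([a,b]))
E
```

```text
scene [222.1252717  256.93669695]
[[127 127 127 125 120 112  98  85  78  71  67  63  63  66  70  78]
 [128 127 125 117 104  91  74  62  58  56  55  55  54  55  56  58]
 [127 125 117 101  81  69  59  54  54  54  54  54  53  55  54  55]
 [126 118 101  80  63  56  55  54  54  55  55  54  54  54  54  55]
 [122 107  83  63  54  54  54  56  64  69  65  57  56  55  55  55]
 [119  99  72  57  54  54  61  82 111 125 109  78  58  55  56  56]
 [112  88  65  55  56  66  97 148 197 209 176 116  67  56  55  56]
 [104  78  60  57  69 108 167 225 245 243 212 135  73  57  55  56]
 [104  77  60  71 110 174 232 249 249 232 176 110  66  57  56  56]
 [110  83  81 119 176 232 249 249 228 170 111  73  58  57  57  57]
 [114  96 126 190 232 247 247 225 162 101  67  59  57  57  57  57]
 [116 105 151 222 242 238 213 153  98  66  58  57  57  57  57  56]]
44 [ 0.4649 -0.2107] 107.55351327156549
top [409.21198687 260.41303931]

55 [ 0.4642 -0.2091] 101.50355782934548
```

View pics/g.png

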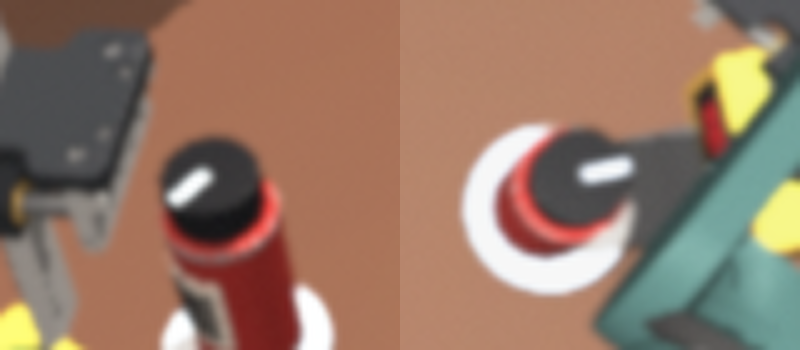

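Measured bar azimuth is −72° and −78.5° in the two cameras, against −77° wanted. The can stands upright and centred on the plate, so I'll press the button.

Emit:
{"op": "apply_moves", "data": {
  "commands": [
    [0, 0, 0, 0, 0, 0, 0],
    [0, 0, 0, 0, 0, 0, 0],
    [0, 0, 0, 0, 0, 0, 0],
    [0, 0, 0, 0, 0, -0.01, 0],
    [0, 0, 0, 0, 0, -0.02, 0]
  ]
}}

```text
time: 20.25
tool_pos: [0.4864, -0.3103, 0.1054]
ee_rot: [-3.141, -0.0, -0.732]
wrist_force: [-0.1, -0.5, 0.1]
width: 0.0093
finger_force: 0.0
```

Emit:
{"op": "apply_moves", "data": {
  "commands": [
    [0, 0, 0, 0, 0, -0.002, 0],
    [0, 0, 0, 0, 0, -0.004, 0],
    [0, 0, 0, 0, 0, -0.006, 0],
    [0, 0, 0, 0, 0, -0.008, 0],
    [0, 0, 0, 0, 0, -0.008, 0]
  ]
}}

```text
time: 20.75
tool_pos: [0.4856, -0.3101, 0.0964]
ee_rot: [-3.141, 0.003, -0.733]
wrist_force: [0.1, 0.4, -0.1]
width: 0.0002
finger_force: 0.0
```

Emit:
{"op": "apply_moves", "data": {
  "commands": [
    [0, 0, 0, 0, 0, -0.001, 0],
    [0, 0, 0, 0, 0, -0.002, 0],
    [0, 0, 0, 0, 0, -0.003, 0],
    [0, 0, 0, 0, 0, -0.004, 0],
    [0, 0, 0, 0, 0, -0.004, 0]
  ]
}}

```text
time: 21.25
tool_pos: [0.4856, -0.31, 0.0924]
ee_rot: [-3.141, 0.003, -0.732]
wrist_force: [-0.2, 0.1, 0.1]
width: 0.0003
finger_force: 0.0
```

Emit:
{"op": "apply_moves", "data": {
  "commands": [
    [0, 0, 0, 0, 0, -0.0005, 0],
    [0, 0, 0, 0, 0, -0.001, 0],
    [0, 0, 0, 0, 0, -0.0015, 0],
    [0, 0, 0, 0, 0, -0.002, 0],
    [0, 0, 0, 0, 0, -0.002, 0]
  ]
}}

```text
time: 21.75
tool_pos: [0.4856, -0.3101, 0.0905]
ee_rot: [-3.141, 0.003, -0.732]
wrist_force: [0.2, -0.1, -0.1]
width: 0.0005
finger_force: 0.0
```

Emit:
{"op": "apply_moves", "data": {
  "commands": [
    [0, 0, 0, 0, 0, -0.0005, 0],
    [0, 0, 0, 0, 0, -0.001, 0],
    [0, 0, 0, 0, 0, -0.0015, 0],
    [0, 0, 0, 0, 0, -0.002, 0],
    [0, 0, 0, 0, 0, -0.0025, 0]
  ]
}}

```text
time: 22.25
tool_pos: [0.4857, -0.3101, 0.088]
ee_rot: [-3.141, 0.003, -0.732]
wrist_force: [1.0, 0.3, -0.8]
width: 0.0006
finger_force: 0.0
```

Emit:
{"op": "apply_moves", "data": {
  "commands": [
    [0, 0, 0, 0, 0, -0.0005, 0],
    [0, 0, 0, 0, 0, -0.001, 0],
    [0, 0, 0, 0, 0, -0.0015, 0],
    [0, 0, 0, 0, 0, -0.002, 0],
    [0, 0, 0, 0, 0, -0.0025, 0]
  ]
}}

```text
time: 22.75
tool_pos: [0.4857, -0.3101, 0.0859]
ee_rot: [-3.141, 0.002, -0.732]
wrist_force: [-1.3, 0.2, 2.3]
width: 0.0006
finger_force: 0.8
```

Emit:
{"op": "apply_moves", "data": {
  "commands": [
    [0, 0, 0, 0, 0, -0.0005, 0],
    [0, 0, 0, 0, 0, -0.001, 0],
    [0, 0, 0, 0, 0, -0.0015, 0],
    [0, 0, 0, 0, 0, -0.002, 0],
    [0, 0, 0, 0, 0, -0.0025, 0]
  ]
}}

```text
time: 23.25
tool_pos: [0.4857, -0.3101, 0.0833]
ee_rot: [-3.141, 0.002, -0.732]
wrist_force: [-1.1, 1.2, 3.4]
width: 0.0005
finger_force: 1.6
```

Emit:
{"op": "apply_moves", "data": {
  "commands": [
    [0, 0, 0, 0, 0, -0.0005, 0],
    [0, 0, 0, 0, 0, -0.001, 0],
    [0, 0, 0, 0, 0, -0.0015, 0],
    [0, 0, 0, 0, 0, -0.002, 0],
    [0, 0, 0, 0, 0, -0.002, 0]
  ]
}}

```text
time: 23.75
tool_pos: [0.4857, -0.3101, 0.0812]
ee_rot: [-3.141, 0.002, -0.732]
wrist_force: [-2.4, 0.2, 4.4]
width: 0.0006
finger_force: 2.2
```

Emit:
{"op": "apply_moves", "data": {
  "commands": [
    [0, 0, 0, 0, 0, -0.0005, 0],
    [0, 0, 0, 0, 0, -0.001, 0],
    [0, 0, 0, 0, 0, -0.0015, 0],
    [0, 0, 0, 0, 0, -0.002, 0],
    [0, 0, 0, 0, 0, -0.002, 0]
  ]
}}

```text
time: 24.25
tool_pos: [0.4858, -0.3102, 0.0804]
ee_rot: [-3.141, 0.002, -0.732]
wrist_force: [-2.1, 1.6, 7.9]
width: 0.0008
finger_force: 4.3
```

```bash
python3 - <<'E'
from h import *
print(get_obs()["wrist_force"]); c=cam("scene"); save(c,"i.png",(130,200,290,320),5)
E
```

```text
[-2.07179585  1.62049228  7.86604968]
```

View pics/i.png

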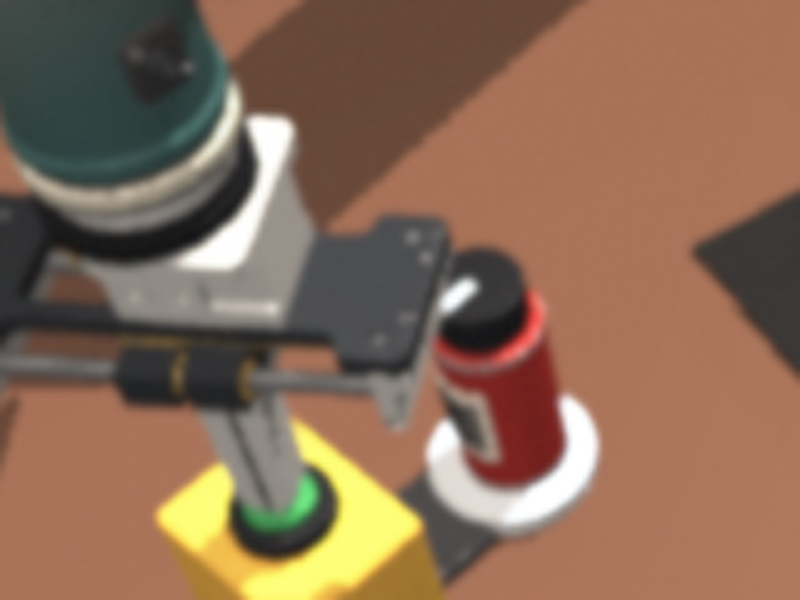

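The fingertips are on the green button at (275,505), and the can still stands upright at (500,400). The force has jumped, so the button is at its stop. I'll press slightly harder, then lift away.

Emit:
{"op": "apply_moves", "data": {
  "commands": [
    [0, 0, 0, 0, 0, -0.0005, 0],
    [0, 0, 0, 0, 0, -0.001, 0],
    [0, 0, 0, 0, 0, -0.0015, 0],
    [0, 0, 0, 0, 0, -0.002, 0],
    [0, 0, 0, 0, 0, -0.002, 0]
  ]
}}

```text
time: 24.8
tool_pos: [0.4859, -0.3102, 0.0803]
ee_rot: [-3.141, 0.001, -0.732]
wrist_force: [-5.1, 2.9, 15.1]
width: 0.0007
finger_force: 7.4
```

Emit:
{"op": "apply_moves", "data": {
  "commands": [
    [0, 0, 0, 0, 0, 0.005, 0],
    [0, 0, 0, 0, 0, 0.015, 0],
    [0, 0, 0, 0, 0, 0.04, 0],
    [0, 0, 0, 0, 0, 0.08, 0],
    [0, 0, 0, 0, 0, 0.12, 0]
  ]
}}

```text
time: 25.3
tool_pos: [0.4852, -0.3097, 0.1966]
ee_rot: [-3.141, 0.006, -0.732]
wrist_force: [-0.2, 0.6, -0.7]
width: 0.001
finger_force: 0.0
```

Emit:
{"op": "apply_moves", "data": {
  "commands": [
    [0, 0, 0, 0, -0.03, 0.01, 0],
    [0, 0, 0, 0, -0.06, 0.02, 0],
    [0, 0, 0, 0, -0.08, 0.03, 0],
    [0, 0, 0, 0, -0.08, 0.03, 0],
    [0, 0, 0, 0, -0.08, 0.03, 0]
  ]
}}

```text
time: 25.8
tool_pos: [0.4856, -0.3899, 0.226]
ee_rot: [-3.141, 0.004, -0.733]
wrist_force: [0.1, -0.0, 0.3]
width: 0.0003
finger_force: 0.0
```

```bash
python3 - <<'E'
from h import *
for n in("scene","top"):
    c=cam(n)
    for q,z in(("can",.012),("blue_can",0),("magnet_a",0)):
        for r in place_of(n,q)[:2]: print(n,q,round(r["score"],2),np.round(r["pixel"],1),onz(c,r["pixel"],z).round(3))
E
```

```text
scene can 0.77 [231.8 288.3] [ 0.459 -0.202  0.012]
scene blue_can 0.71 [358.1 322.1] [ 0.7   -0.025  0.   ]
scene magnet_a 0.62 [319.4 362.6] [ 0.724 -0.151  0.   ]
top can 0.6 [396.2 266.8] [ 0.463 -0.195  0.012]
top blue_can 0.92 [321.8 169.1] [ 0.696 -0.02   0.   ]
top magnet_a 0.8 [375.4 155. ] [ 0.733 -0.148  0.   ]
top magnet_a 0.78 [257.  154.6] [0.729 0.135 0.   ]
```

Button stop confirmed: 15 N with no further travel. The can, blue can and magnets are all where they should be.

```bash
python3 -c "
from bench import *
print(close_job())"
```

```text
the job is handed in; nothing more can be done
None
```

The job is handed in: I stood the can on the mat, set it upright on the plate with its patch facing the window to within a few degrees, and pressed the button to its stop; the last camera check showed the can still on the plate and the blue can and magnets unmoved.

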